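# Fold out the V-rest's leg past upright and lay the spindle across the rests

### The arm

A 6-joint arm with a two-finger parallel gripper is mounted at the origin on a cart in front of the work surface, level with it; the furniture and walls round the work are solid. World frame = base frame: x ahead of the robot, y to its left, z up, the work surface at z = 0. Lengths are in m, angles in rad, forces in N, time in s.
With the tool pointing down it reaches from about 0.25 to 0.775 m from the base axis. Payload 4 kg.
Tool frame: the origin (TCP) lies between the finger pads; the fingertips stand 14 mm ahead of it and the grasp point (between the pads) lies 5 mm behind it (tip_reach is the distance from the TCP to the fingertips, in m); z points along the fingers, y is the line along which they close (so a half turn about z gives the same grasp; the last joint's range is limited). The gripper opens to 94 mm and grips with 3 to 60 N. Pads are 16 mm wide; open, the fingers measure 119 mm over their backs; the gripper's body (75 mm by 177 mm) begins 78 mm behind the grasp point.
Start: joints at [-1.218, 0.087, 1.371, -0, 1.684, -0.103], TCP at [0.242, -0.494, 0.18] pointing down, gripper open.
Joint ranges: [-3.1, 3.1], [-0.76, 2.03], [0.27, 2.55], [-1.08, 4.22], [0.17, 2.65], [-2.57, 2.57]. Speed limits (rad/s): [2.79, 2.79, 3.14, 3.14, 3.14, 3.14].

### API

Orientations are given as [roll, pitch, yaw] about the fixed x, y, z axes, in that order (R = Rz(yaw) Ry(pitch) Rx(roll)).
In Python, from bench import * gives the robot as it stands. The module is installed in compiled form; this text tells all that it offers.
- The arm moves only by the tool servo_tool, never from a script. Its argument "targets" is a list of rows, each a list of 4 numbers: the shift along the tool's x, y, z in cm, then the turn about the tool's z in degrees. A call has 1 to 8 rows; each row is the pose to reach, as a shift and turn from the pose commanded when the call began, along the tool's axes at that moment; what a row does not reach only later rows make up. A row lasts 1/8 s, in which the tool goes at most 62.5 mm and 10.7 degrees, less where a joint would pass 70% of its speed; a pose out of reach is approached as far as the arm can. A call with a gripper value outside its range is refused whole. "claw" is the closure in counts, from 0 (fully open) to 255 (shut), set as the call begins (left out, the last holds). The fingers move at their own pace and stop on an object; the grip force is fixed at half the most. Time passes only in rows, so rows that repeat a pose let the fingers close. It gives the time, the measured TCP pose, the force, the opening and the grip force at its end, in the units of the state.
- get_obs(): the state, without advancing time (a new reading comes with each control period).
- snapshot(name): name is "scene" or "side" or "wrist"; returns the picture (384x512x3 uint8, blue, green, red); there is no depth.
- camera_model(name): a dict with "camera_matrix" (3x3 intrinsics, pixels), "camera_from_world" (4x4, takes a point from world to camera coordinates). Camera axes: x right, y up, looking along -z (the intrinsics and any distortion apply to the point x, -y, -z); pixel columns grow to the right and rows downward; lengths in m; the calibration is good to about 2 mm. A picture is of the moment at which its call begins: read the wrist's pose just before it. camera_model takes no time and is no camera call; for the wrist camera it gives the pose at the moment of the call.
- close_job(): hands the job in; it is judged then, once.
The state is a dict: "time": time; "joint_positions": joint angles; "qvel": joint speeds; "joint_torque": joint torques, N m; "tool_pos": TCP position; "ee_rot": TCP orientation; "wrist_force": force on the tool from outside, world axes, zero at the start; "wrist_torque": the same for the moment, N m; "width": finger opening in m; "finger_force": force on a finger pad.
Only numpy, scipy, OpenCV 4.12 (cv2) and the standard library are available. Lean on these libraries where they do the work, as an engineer would, in place of code of your own. Each camera call takes 0.05 s, during which the arm holds its last target. There are 200 camera calls.

### The job

Get the spindle rest ready and load it: swing the stand's folded leg up and over past upright, without letting it fall, until you feel it come fully home against its stop, and let go so that it stands by itself. Then lay the spindle gently in the two V notches, its square middle about midway between them, and let go. The stand is loose: do not push it more than a centimetre out of place or tip it, and leave the other things lying about alone.

Things in the scene. Friction and masses are not known exactly. Their poses are not given: they have to be found in the camera images.
- stand: Loose spindle rest, 2.2 kg: grey base plate 235 x 92 x 12 mm standing on the worktop. Origin on the worktop below the leg's hinge; x along the base from the folded leg towards the fixed rest (roughly away from the robot), y along the hinge axis, z up; base from x = -90 to +145 mm. Stop block 40 mm wide, 66 mm high at x = 12 to 43 mm; thin post under the folded leg at x = -45 mm.
- leg_hinge (a point): Middle of the leg's hinge axis: x = 0, y = 0, z = 40 mm on the stand; the axis runs along the stand's y. Fixed furniture to keep clear of: gauge stations up to 190 mm high left of the stand, beyond the spindle, and farther left a toggle clamp whose lever reaches 240 mm.
- leg (a joint): Hinge angle of the fold-out leg, rad. 0: folded, leaning 40 degrees towards the stand's -x on its post; grows as it swings up towards +x; 0.698: upright, dead centre. The stop lies 5 to 25 degrees past upright: feel for it. Stiff hinge (0.1 N m, about 1 N at the edge), no spring: within about 15 degrees of upright it stays where left, lower it falls back; it must be pressed home.
- leg_edge (a point): Middle of the leg's top edge (level with the lands, over the notch), 125 mm from the hinge axis; moves with the leg. The leg: flat steel plate, 90 mm wide along y, 10 mm thick, 0.5 kg. A 90 degree V notch, 21 mm deep, 42 mm wide, in the middle of its top edge; a flat land 24 mm wide either side, centred 33 mm from the middle; land and plate can be pinched across the 10 mm.
- fixed_notch (a point): Apex of the 90 degree V notch in the top of the fixed rest, an upright steel plate 12 mm thick, 66 mm wide, at x = 120 mm, z = 141 mm on the stand. With the leg on its stop the leg's notch is at x = 25 mm; a 24 mm journal in both notches has its axis at y = 0, z about 158 mm, parallel to the stand's x; the midpoint between the notches is x = 73 mm.
- spindle: Loose steel spindle, about 0.6 kg: journals 24 mm in diameter, 190 mm long overall (plus 6 mm centre stubs), with a dark square middle 26 x 26 mm, 44 mm long, on which it lies on the worktop. Origin on its axis at mid-length (13 mm above the worktop at the start); x along its axis, either end may go first.
- setting_ring: Bystander: plain ring, 52 mm across, 18 mm high, lying flat; origin under its centre.
- feeler: Bystander: flat feeler gauge, 104 x 23 x 15 mm; origin under its centre, y along its length.
- torch_1: Bystander: small black torch, 111 x 32 x 28 mm, lying down; origin under its centre, y along its length.

How it is judged:
By the outcome, as a careful person would: the job done as asked, in the order asked, and still so for the second after the job is handed in, with the robot touching nothing.
It also fails if it takes over 69 s, if anything falls off the work surface, if the arm or the gripper's body presses on something with over 40 N, if the wrist force passes 120 N, or if a joint passes its speed limit or range.

## Working session

There is one attempt and no reset: what is moved stays moved. The work goes in short steps, Python scripts to look and compute and a tool call to move; the robot and the scene stay as the last step left them, time stands still between calls to the robot, and variables do not carry over. Pictures are saved under pics/ and viewed, at most 10 in all, crops included, and the job is handed in when it is done.

Besides the shell and the picture viewer there is one more tool, called after ">>>" in YAML: its name, and indented under it one key for each argument. servo_tool: Moves the arm, as the interface text tells. Its arguments: {"type":"object","properties":{"targets":{"type":"array"},"claw":{"type":"number"}},"required":["targets"]}

```bash
mkdir -p pics
python3 - <<'E'
from bench import *
import cv2,numpy as np
for n in ("scene","side"):
    cv2.imwrite(f"pics/{n}0.png",cv2.resize(snapshot(n),(800,600),interpolation=cv2.INTER_CUBIC))
    c=camera_model(n);print(n,np.round(np.array(c["camera_matrix"]),1).tolist(),np.round(np.array(c["camera_from_world"]),3).tolist(),[k for k in c])
o=get_obs();print(o)
E
```

```text
scene [[380.7, 0.0, 252.6], [0.0, 380.7, 186.1], [0.0, 0.0, 1.0]] [[-0.686, -0.727, 0.02, 0.398], [0.414, -0.367, 0.833, -0.302], [-0.598, 0.58, 0.553, -0.743], [0.0, 0.0, 0.0, 1.0]] ['camera_matrix', 'camera_from_world']
side [[405.8, 0.0, 259.7], [0.0, 405.8, 195.1], [0.0, 0.0, 1.0]] [[-0.999, -0.028, 0.017, 0.512], [0.029, -0.476, 0.879, -0.086], [-0.017, 0.879, 0.477, -1.264], [0.0, 0.0, 0.0, 1.0]] ['camera_matrix', 'camera_from_world']
{'time': 0.1, 'joint_positions': array([-1.21812206e+00,  8.78772156e-02,  1.37209103e+00, -1.71879791e-05,
        1.68359399e+00, -1.03104656e-01]), 'qvel': array([-5.04225497e-04, -2.14827068e-03, -2.85645603e-03, -1.03187070e-03,
        7.19238149e-04,  5.48464226e-05]), 'joint_torque': array([ 2.27195087e-03, -3.41253912e+01, -3.03300619e+01,  7.20527256e-02,
        3.04590364e-02, -1.01207852e-04]), 'tool_pos': array([ 0.24188905, -0.49335109,  0.17922952]), 'ee_rot': array([-3.13963177e+00, -1.85721536e-04,  4.55776826e-01]), 'wrist_force': array([ 0.84738984, -0.59644672, -0.22776277]), 'wrist_torque': array([0.03218414, 0.03927058, 0.03590309]), 'finger_force': 0.0, 'width': 0.09379189018350705}
```

View pics/scene0.png

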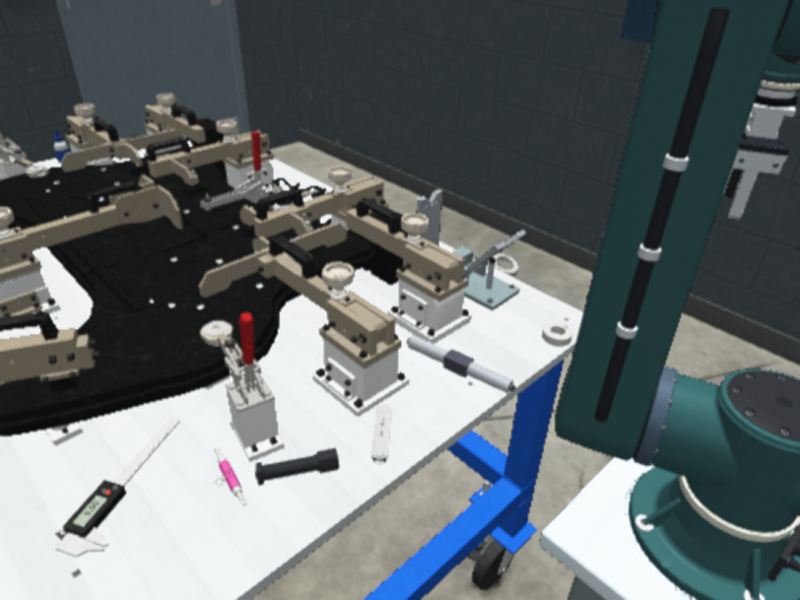

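View pics/side0.png

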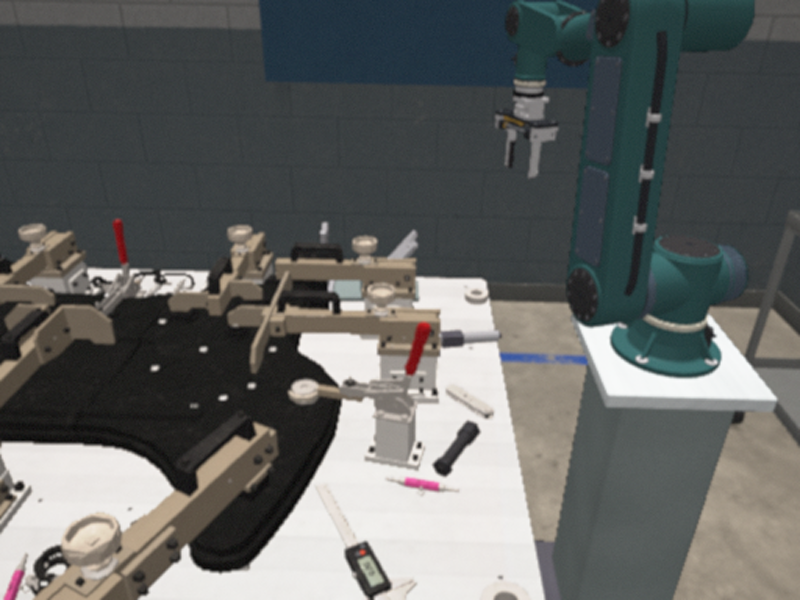

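The scene picture shows the spindle from (410,341) to (513,387), with its dark middle at (460,363). The stand's base is around (490,290), the folded leg's edge is near (522,235), and the fixed rest is at (430,205). I'll enlarge the stand.

```bash
cat > h.py <<'E'
from bench import *
import cv2,numpy as np
np.set_printoptions(precision=4,suppress=True)
def ray(n,u,v,z,cm=None):
    c=cm or camera_model(n);K=np.array(c["camera_matrix"]);T=np.array(c["camera_from_world"])
    d=np.linalg.inv(K)@[u,v,1];d=np.array([d[0],-d[1],-d[2]])
    R=T[:3,:3];o=-R.T@T[:3,3];w=R.T@d
    return o+w*(z-o[2])/w[2]
def proj(n,P,cm=None):
    c=cm or camera_model(n);K=np.array(c["camera_matrix"]);T=np.array(c["camera_from_world"])
    p=T@np.r_[P,1];q=K@[p[0],-p[1],-p[2]];return q[:2]/q[2]
E
python3 - <<'E'
from h import *
s=.64
for n,u,v,z in [("scene",410,341,.013),("scene",513,387,.013),("scene",460,363,.02),("side",475,338,.013),("scene",522,292,.012),("scene",495,306,.012),("scene",557,332,.018),("scene",340,420,.1)]:
    print(n,u,v,ray(n,u*s,v*s,z))
im=snapshot("scene");a=im[105:215,240:350]
b=snapshot("side")[130:220,180:330]
a=cv2.resize(a,(600,600),interpolation=cv2.INTER_CUBIC)
cv2.imwrite("pics/c1.png",a)
cv2.imwrite("pics/c2.png",cv2.resize(b,None,fx=5,fy=5,interpolation=cv2.INTER_CUBIC))
E
```

```text
scene 410 341 [0.5153 0.0247 0.013 ]
scene 513 387 [ 0.3239 -0.0147  0.013 ]
scene 460 363 [0.4135 0.0106 0.02  ]
side 475 338 [0.3748 0.004  0.013 ]
scene 522 292 [ 0.4793 -0.2482  0.012 ]
scene 495 306 [ 0.4845 -0.1706  0.012 ]
scene 557 332 [ 0.3556 -0.1824  0.018 ]
scene 340 420 [0.384  0.2827 0.1   ]
```

View pics/c1.png

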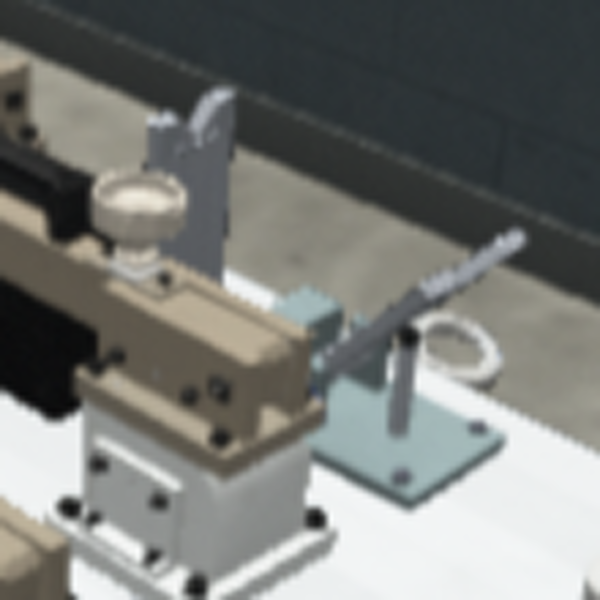

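Run:
```python
from h import *
k=110/600
P=lambda x,y,z:ray("scene",240+x*k,105+y*k,z)
a=P(505,438,.012);b=P(410,505,.012);print(a,b,np.linalg.norm(a-b))
e=(b-a)[:2];e/=np.linalg.norm(e);xd=np.array([e[1],-e[0]]);xd*=np.sign(xd[0])
o=(a+b)[:2]/2+xd*.09;print("origin",o,"yaw",np.degrees(np.arctan2(xd[1],xd[0])))
r1=P(160,118,.162);r2=P(225,95,.162);print("rest horns",r1,r2,(r1+r2)/2-np.r_[xd*.12,0])
d=(r2-r1)[:2];print("yaw",np.degrees(np.arctan2(-d[1],-d[0]))-90,np.linalg.norm(d))
q=P(518,238,.136);print("leg edge",q,"exp",o-xd*.080)
print(camera_model("wrist"),get_obs()["tool_pos"])
```

```text
[ 0.4877 -0.252   0.012 ] [ 0.4821 -0.1599  0.012 ] 0.0922070460926817
origin [ 0.5747 -0.2004] yaw 3.5319295103094235
rest horns [ 0.6914 -0.1713  0.162 ] [ 0.6889 -0.222   0.162 ] [ 0.5704 -0.204   0.162 ]
yaw -2.8443750494154045 0.0507530980240655
leg edge [ 0.4983 -0.2496  0.136 ] exp [ 0.4949 -0.2053]
{'camera_matrix': array([[331.0946,   0.    , 259.0519],
       [  0.    , 331.0946, 192.6266],
       [  0.    ,   0.    ,   1.    ]]), 'camera_from_world': array([[ 0.4403, -0.8978, -0.001 , -0.5493],
       [ 0.8671,  0.4255, -0.2591,  0.0267],
       [ 0.233 ,  0.1132,  0.9659, -0.3904],
       [ 0.    ,  0.    ,  0.    ,  1.    ]])} [ 0.242  -0.4935  0.1795]
```

The front corners and the rest horns agree: the stand's origin is near (0.573,-0.201), yaw about 3.5°. I'll go above it for a closer wrist view.

>>> servo_tool:
  targets:
    - [5, -2, -8, -8]
    - [10, -4, -12, -17]
    - [15, -6.5, -14, -26]
    - [20.5, -9, -14, -35]
    - [26, -11.5, -14, -44]
    - [31, -13.5, -14, -53]
    - [35.5, -15.5, -14, -61]
    - [39, -17, -14, -67.5]

```text
time: 1.2
tool_pos: [0.5187, -0.1671, 0.32]
ee_rot: [-3.141, -0.0, 1.64]
wrist_force: [-0.1, -0.1, 0.2]
width: 0.0937
finger_force: 0.0
```

>>> servo_tool:
  targets:
    - [0, 0, 0, 0]
    - [0, 0, 0, 0]

```text
time: 1.45
tool_pos: [0.517, -0.17, 0.3201]
ee_rot: [-3.141, 0.0, 1.633]
wrist_force: [-0.3, -0.1, 0.6]
width: 0.0934
finger_force: 0.0
```

Run:
```python
from h import *
import pickle
o=get_obs();c=camera_model("wrist");im=snapshot("wrist")
pickle.dump((c,im),open("w1.pkl","wb"))
print(o["time"],o["tool_pos"],o["ee_rot"],o["joint_positions"])
cv2.imwrite("pics/w1.png",cv2.resize(im,(800,600),interpolation=cv2.INTER_CUBIC))
```

```text
1.45 [ 0.517  -0.17    0.3201] [-3.1407  0.0004  1.6327] [-0.4213  0.0912  1.0911 -0.0008  1.96   -0.4836]
```

View pics/w1.png

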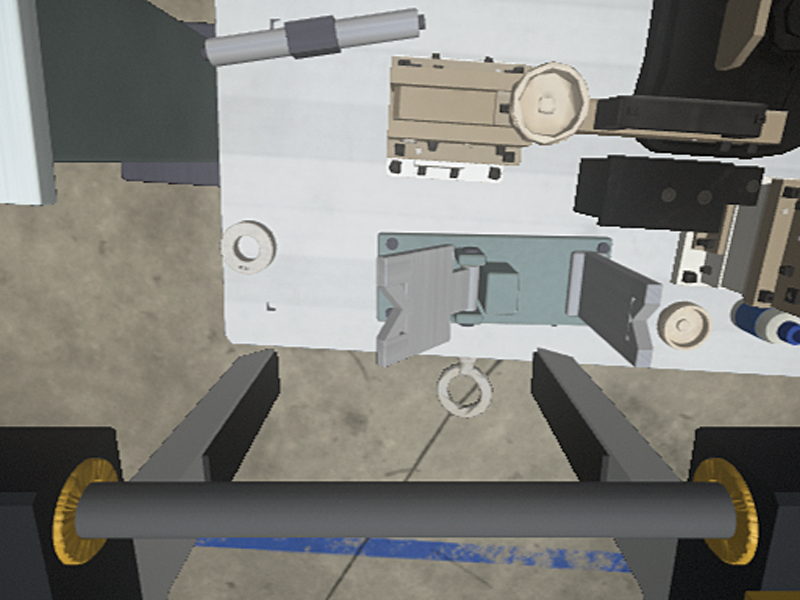

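The wrist view has image right = +x and up = +y. Base corners are at (378,234) and (612,238). The leg's edge runs from (377,256) to (379,365), and the rest notch is near (640,322). The spindle runs from (207,52) to (424,21), with its middle at (313,36).

Run:
```python
from h import *
import pickle
c,im=pickle.load(open("w1.pkl","rb"));s=.64
P=lambda u,v,z:ray("wrist",u*s,v*s,z,c)
for t,u,v,z in [("TL",378,234,.012),("TR",612,238,.012),("legtop",377,257,.136),("legbot",379,366,.136),("rest1",661,284,.162),("rest2",650,366,.162),("spL",207,53,.015),("spR",420,23,.015),("spM",313,36,.026)]: print(t,P(u,v,z))
a,b=P(378,234,.012)[:2],P(612,238,.012)[:2]
e=(b-a)/np.linalg.norm(b-a);y=np.array([-e[1],e[0]]);print("len",np.linalg.norm(b-a),"yaw",np.degrees(np.arctan2(e[1],e[0])),"org",a+e*.09-y*.046)
d=(P(420,23,.015)-P(207,53,.015))[:2];print("sp yaw",np.degrees(np.arctan2(d[1],d[0])),np.linalg.norm(d))
```

```text
TL [ 0.4901 -0.1652  0.012 ]
TR [ 0.722  -0.1548  0.012 ]
legtop [ 0.4957 -0.1656  0.136 ]
legbot [ 0.5015 -0.2541  0.136 ]
rest1 [ 0.7013 -0.1678  0.162 ]
rest2 [ 0.7051 -0.2308  0.162 ]
spL [ 0.3283 -0.0111  0.015 ]
spR [0.5184 0.0252 0.015 ]
spM [0.4255 0.0066 0.026 ]
len 0.23213409091425966 yaw 2.579668992163442 org [ 0.5821 -0.2071]
sp yaw 10.81934194244876 0.19358314806246452
```

The stand's origin is about (0.580,-0.206) and its yaw is 3.5°, which already matches the tool's yaw. So tool y is stand +x and tool x is stand +y. Next I straddle the left land with a 50 mm opening.

>>> servo_tool:
  targets:
    - [-0.7, -0.9, 4, 0]
    - [-0.7, -0.9, 8, 0]
    - [-0.7, -0.9, 12, 0]
    - [-0.7, -0.9, 14.5, 0]
    - [-0.7, -0.9, 14.5, 0]
  claw: 119

```text
time: 2.12
tool_pos: [0.5067, -0.1779, 0.173]
ee_rot: [-3.137, -0.002, 1.631]
wrist_force: [-0.5, -0.3, -0.3]
width: 0.0509
finger_force: 0.0
```

Run:
```python
from h import *
import pickle
o=get_obs();c=camera_model("wrist");im=snapshot("wrist")
print(o["time"],o["tool_pos"],o["ee_rot"],o["width"])
for z in(.136,.16):
  print(proj("wrist",[*(o["tool_pos"][:2]),z],c)/.64)
cv2.imwrite("pics/w2.png",cv2.resize(im,(800,600),interpolation=cv2.INTER_CUBIC))
```

```text
2.125 [ 0.5067 -0.1779  0.173 ] [-3.1371 -0.0021  1.6308] 0.05085728513034915
[404.9227 322.5463]
[404.7145 338.6957]
```

View pics/w2.png

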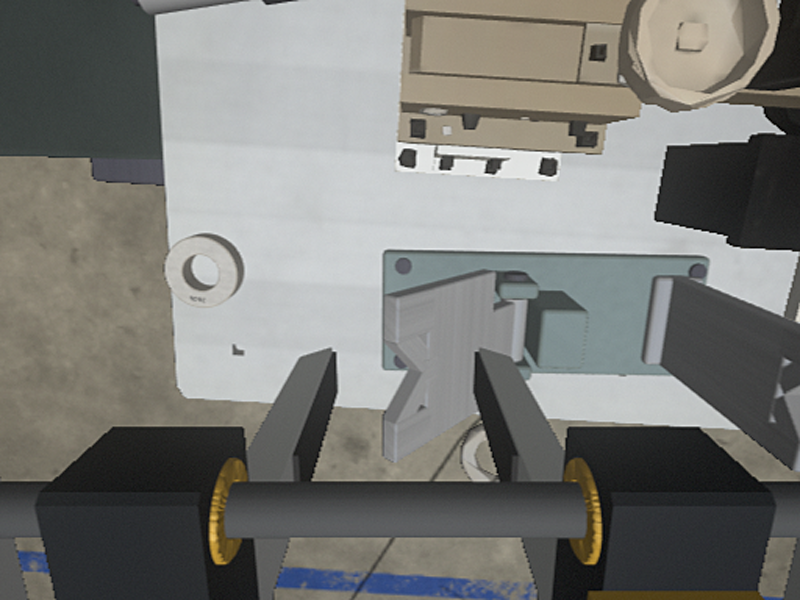

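The fingers straddle the left land at rows 295–350, with the leg's edge at column 386 between fingers at columns 335 and 478. I go down with a small +x correction and then push until contact.

>>> servo_tool:
  targets:
    - [0, 0.5, 1, 0]
    - [0, 0.5, 2.2, 0]
    - [0, 0.5, 3.4, 0]
    - [0, 0.5, 4.3, 0]
    - [0, 0.5, 4.3, 0]

```text
time: 2.8
tool_pos: [0.5132, -0.1764, 0.131]
ee_rot: [-3.14, -0.001, 1.634]
wrist_force: [-0.3, 0.2, 0.3]
width: 0.0504
finger_force: 0.0
```

>>> servo_tool:
  targets:
    - [0, 0.3, 0, 0]
    - [0, 0.6, 0, 0]
    - [0, 0.9, 0, 0]
    - [0, 1.2, -0.1, 0]
    - [0, 1.5, -0.2, 0]
    - [0, 1.5, -0.2, 0]

```text
time: 3.55
tool_pos: [0.5291, -0.1759, 0.1344]
ee_rot: [3.141, 0.0, 1.634]
wrist_force: [-0.8, 0.4, 0.6]
width: 0.0499
finger_force: 0.0
```

>>> servo_tool:
  targets:
    - [0, 0.3, -0.2, 0]
    - [0, 0.6, -0.4, 0]
    - [0, 1.0, -0.6, 0]
    - [0, 1.0, -0.6, 0]

```text
time: 4.05
tool_pos: [0.5393, -0.1753, 0.1406]
ee_rot: [3.141, 0.0, 1.634]
wrist_force: [0.7, 0.2, 0.2]
width: 0.0501
finger_force: 0.0
```

Run:
```python
from h import *
o=get_obs()
print(o["time"],o["tool_pos"],o["wrist_force"],o["wrist_torque"])
im=snapshot("wrist")
b=snapshot("side")[120:220,180:330]
b=cv2.resize(b,(600,400),interpolation=cv2.INTER_CUBIC)
a=cv2.resize(im,(512,384))[130:330,100:400]
cv2.imwrite("pics/w3.png",np.vstack([cv2.resize(a,(600,400)),b])[:, :][:600+200][100:700])
```

```text
4.05 [ 0.5393 -0.1753  0.1406] [0.735  0.1816 0.1611] [-0.0786 -0.0786 -0.0259]
```

View pics/w3.png

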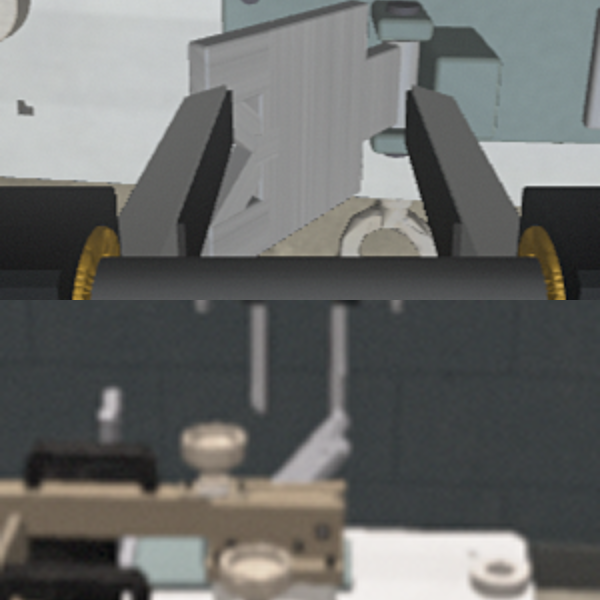

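The picture shows the rear finger close to the leg's upper edge, but not whether it is behind it. I'll check by projecting the leg model.

```bash
cat >> h.py <<'E'
O=np.array([.580,-.206]);YAW=np.radians(3.5)
def S(x,y,z,O=O):
    c,s=np.cos(YAW),np.sin(YAW);return np.array([O[0]+c*x-s*y,O[1]+s*x+c*y,z])
def leg(r,t,y,th):
    th=np.radians(th);return S(r*np.sin(th)+t*np.cos(th),y,.04+r*np.cos(th)-t*np.sin(th))
E
python3 - <<'E'
from h import *
import pickle
c=camera_model("wrist")
# observed: land outer corner ~ (195,202), finger tip inner near (215,225), base corner etc
for th in (-40,-35,-30,-25):
    print(th,"front-outer",proj("wrist",leg(.125,.005,.045,th),c),"rear-outer",proj("wrist",leg(.125,-.005,.045,th),c),"notch start",proj("wrist",leg(.125,.005,.021,th),c), "apex",proj("wrist",leg(.104,.005,0,th),c))
t=get_obs()["tool_pos"]
for dz in(0,.014): print("tip inner near",proj("wrist",t+[-.025,.008,-dz],c))
c1,_=pickle.load(open("w1.pkl","rb"))
print("w1 check (x800)")
for p in [leg(.125,.005,.045,-40),leg(.125,.005,-.045,-40),leg(.125,-.005,.045,-40),leg(.104,.005,0,-40),S(-.09,.046,.012),S(.145,.046,.012),S(.114,.033,.162),S(.126,-.033,.162)]: print(proj("wrist",p,c1)/.64)
E
```

```text
-40 front-outer [201.3649 205.3815] rear-outer [191.4983 202.4963] notch start [202.912  239.7593] apex [226.1912 257.7436]
-35 front-outer [213.8426 208.3766] rear-outer [202.3422 205.6394] notch start [215.0713 243.6387] apex [235.9313 261.0174]
-30 front-outer [228.0275 211.1421] rear-outer [214.9667 208.6181] notch start [228.8652 247.213 ] apex [246.7287 263.9856]
-25 front-outer [243.7737 213.6047] rear-outer [229.289 211.361] notch start [244.151  250.3888] apex [258.465 266.582]
tip inner near [221.1304 209.3418]
tip inner near [223.3783 203.0568]
w1 check (x800)
[383.7076 258.342 ]
[384.7891 369.5001]
[374.0395 256.8166]
[401.7724 309.8287]
[375.1821 234.1904]
[612.4793 234.4384]
[648.3472 280.9425]
[653.4853 366.8103]
```

Run:
```python
from h import *
o=get_obs();t=o["tool_pos"];print(t)
for dx in(-.025,.025):
  for dz in(-.05,-.027,0,.014): print(dx,dz,proj("side",t+[dx,0,-dz]))
print("leg edge side",proj("side",leg(.125,-.005,.045,-40)),proj("side",leg(.125,.005,.045,-40)),"rest horn",proj("side",S(.12,.033,.162)))
```

```text
[ 0.5389 -0.1752  0.1403]
-0.025 -0.05 [261.7462 140.6817]
-0.025 -0.027 [261.6111 147.2143]
-0.025 0 [261.4553 154.7485]
-0.025 0.014 [261.3757 158.5992]
0.025 -0.05 [246.5771 140.282 ]
0.025 -0.027 [246.5655 146.8137]
0.025 0 [246.5522 154.347 ]
0.025 0.014 [246.5453 158.1974]
leg edge side [267.5255 158.1036] [265.2802 156.3176] rest horn [206.034  148.2892]
```

Run:
```python
from h import *
t=np.array([.2419,-.4934,.1792]);d=np.array([.4401,-.8979,0])*.053
for n in("side","scene"):
  for s in(1,-1):
    for dz in(-.03,0,.014): print(n,s,dz,proj(n,t+s*d-[0,0,dz])/.64)
print("obs side near finger tip (534,176), far (510,166); scene (738,217)")
for p in [S(-.09,.046,.012),S(-.09,-.046,.012),S(.145,.046,.012),S(.12,.033,.162),S(.12,-.033,.162),leg(.125,0,.045,-40),leg(.125,0,-.045,-40),[.3283,-.0111,.015],[.5184,.0252,.015]]: print(np.round(p,3),"scene",proj("scene",p)/.64,"side",proj("side",p)/.64)
```

```text
side 1 -0.03 [508.3489 164.9336]
side 1 0 [507.2687 176.2189]
side 1 0.014 [506.771  181.4191]
side -1 -0.03 [531.7501 176.3203]
side -1 0 [530.3994 188.1076]
side -1 0.014 [529.7774 193.5353]
scene 1 -0.03 [726.6941 192.9858]
scene 1 0 [721.4278 207.7603]
scene 1 0.014 [719.0234 214.5057]
scene -1 -0.03 [732.0646 216.7671]
scene -1 0 [726.2882 232.3482]
scene -1 0.014 [723.6556 239.4492]
obs side near finger tip (534,176), far (510,166); scene (738,217)
[ 0.487 -0.166  0.012] scene [492.1362 306.3602] side [419.2185 297.1438]
[ 0.493 -0.257  0.012] scene [519.1801 287.4365] side [417.2186 278.9245]
[ 0.722 -0.151  0.012] scene [400.6885 261.1893] side [313.2093 297.151 ]
[ 0.698 -0.166  0.162] scene [416.5458 197.6067] side [321.9281 231.7019]
[ 0.702 -0.232  0.162] scene [438.0573 187.9932] side [324.4229 220.4923]
[ 0.497 -0.166  0.136] scene [495.7287 247.1587] side [416.2566 245.6433]
[ 0.503 -0.256  0.136] scene [523.5152 230.5274] side [414.3814 229.9127]
[ 0.328 -0.011  0.015] scene [509.5266 385.7115] side [497.7545 333.9056]
[0.518 0.025 0.015] scene [408.594  339.3925] side [402.4765 340.6157]
```

View pics/c2.png

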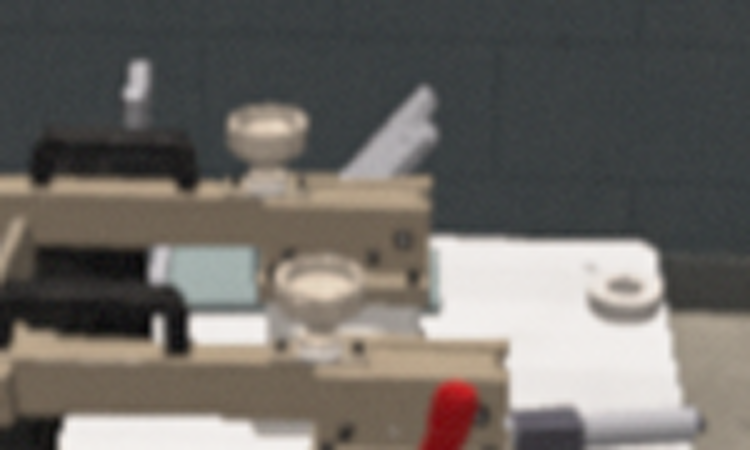

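All three cameras agree that the fingertips end about 28 mm above the reported TCP, not 14 mm below it. The leg has not moved and nothing was touched, so I back up and go properly deep behind the edge.

>>> servo_tool:
  targets:
    - [0, -1.5, 0, 0]
    - [0, -3.0, 0, 0]
    - [0, -3.0, 0, 0]
    - [0, -3.0, 1.5, 0]
    - [0, -3.0, 3.0, 0]
    - [0, -3.0, 4.0, 0]
    - [0, -3.0, 5.0, 0]
    - [0, -3.0, 5.0, 0]

```text
time: 5.15
tool_pos: [0.5083, -0.1768, 0.0889]
ee_rot: [-3.139, -0.001, 1.634]
wrist_force: [-0.5, 0.4, 0.4]
width: 0.0501
finger_force: 0.0
```

>>> servo_tool:
  targets:
    - [0, 0.3, 0, 0]
    - [0, 0.6, 0, 0]
    - [0, 0.9, 0, 0]
    - [0, 1.2, -0.1, 0]
    - [0, 1.5, -0.2, 0]
    - [0, 1.5, -0.2, 0]

```text
time: 5.9
tool_pos: [0.5224, -0.1764, 0.0926]
ee_rot: [-3.138, 0.0, 1.634]
wrist_force: [-6.3, -0.7, 4.4]
width: 0.0503
finger_force: 2.8
```

Run:
```python
from h import *
o=get_obs();t=o["tool_pos"]
print(o["time"],t,o["wrist_force"],o["wrist_torque"])
d=t[:2]-O;c,s=np.cos(YAW),np.sin(YAW);print("stand",c*d[0]+s*d[1],-s*d[0]+c*d[1])
im=snapshot("wrist")
b=snapshot("side")[120:200,180:330]
b=cv2.resize(b,(600,320),interpolation=cv2.INTER_CUBIC)
a=im[150:290,100:400]
cv2.imwrite("pics/w4.png",np.vstack([cv2.resize(a,(600,280)),b]))
cm=camera_model("wrist")
for th in (-40,-35,-30,-25,-20):print(th,(proj("wrist",leg(.125,-.005,.045,th),cm)-[100,150])*2)
```

```text
5.9 [ 0.5224 -0.1764  0.0926] [-6.3134 -0.6664  4.4033] [-0.0631  1.0588 -0.0275]
stand -0.05571856171031872 0.033085701264965066
-40 [209.7202 156.5009]
-35 [238.2943 166.5996]
-30 [271.8499 176.3316]
-25 [310.2085 185.4368]
-20 [352.9599 193.6352]
```

View pics/w4.png

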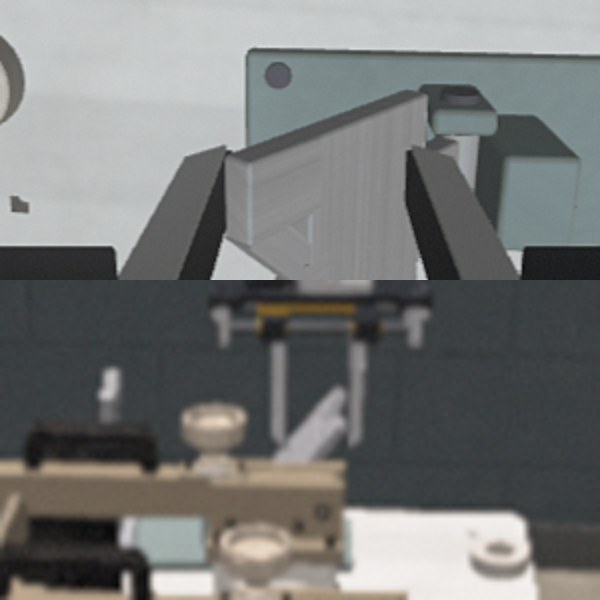

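The leg is engaged: θ is about -38°, and the push reads -6 N in x, part of it friction. I follow the arc up.

>>> servo_tool:
  targets:
    - [0, 0.3, -0.4, 0]
    - [0, 0.7, -0.7, 0]
    - [0, 1.1, -1.0, 0]
    - [0, 1.5, -1.2, 0]
    - [0, 1.9, -1.4, 0]
    - [0, 2.3, -1.6, 0]
    - [0, 2.8, -1.85, 0]
    - [0, 3.3, -2.1, 0]

```text
time: 7.0
tool_pos: [0.5575, -0.1741, 0.1133]
ee_rot: [3.141, 0.0, 1.634]
wrist_force: [-1.7, -1.2, -0.0]
width: 0.0505
finger_force: 0.9
```

>>> servo_tool:
  targets:
    - [0, 0.4, -0.15, 0]
    - [0, 0.8, -0.3, 0]
    - [0, 1.2, -0.4, 0]
    - [0, 1.6, -0.5, 0]
    - [0, 2.0, -0.6, 0]
    - [0, 2.4, -0.7, 0]
    - [0, 2.7, -0.8, 0]
    - [0, 2.7, -0.8, 0]

```text
time: 8.0
tool_pos: [0.5843, -0.172, 0.1213]
ee_rot: [3.141, -0.0, 1.634]
wrist_force: [-0.4, 0.3, -0.5]
width: 0.0502
finger_force: 0.0
```

>>> servo_tool:
  targets:
    - [0, -0.7, 0, 0]
    - [0, -1.4, 0, 0]

```text
time: 8.25
tool_pos: [0.5694, -0.1732, 0.1214]
ee_rot: [3.141, 0.0, 1.634]
wrist_force: [-0.0, -0.3, 0.6]
width: 0.0504
finger_force: 0.0
```

>>> servo_tool:
  targets:
    - [0, 0, 0, 0]
    - [0, 0, 0, 0]
    - [0, 0, 0, 0]
    - [0, 0, 0, 0]
  claw: 190

```text
time: 8.75
tool_pos: [0.5699, -0.1732, 0.1212]
ee_rot: [3.142, 0.0, 1.634]
wrist_force: [-0.3, -0.6, -0.5]
width: 0.024
finger_force: 0.0
```

>>> servo_tool:
  targets:
    - [0, 0.4, -0.1, 0]
    - [0, 0.8, -0.1, 0]
    - [0, 1.2, -0.1, 0]
    - [0, 1.6, -0.1, 0]
    - [0, 1.6, -0.1, 0]

```text
time: 9.38
tool_pos: [0.5863, -0.1721, 0.1222]
ee_rot: [3.141, -0.0, 1.634]
wrist_force: [-0.4, 1.0, 0.2]
width: 0.0237
finger_force: 0.0
```

Run:
```python
from h import *
o=get_obs();t=o["tool_pos"]
print(o["time"],t,o["wrist_force"],o["wrist_torque"],o["width"])
d=t[:2]-O;c,s=np.cos(YAW),np.sin(YAW);print("stand",c*d[0]+s*d[1],-s*d[0]+c*d[1])
im=snapshot("wrist")
a=im[130:330,120:420]
cv2.imwrite("pics/w5.png",cv2.resize(a,(750,500)))
cm=camera_model("wrist")
for th in (-10,-5,0,5):print(th,(proj("wrist",leg(.125,-.005,.045,th),cm)-[120,130])*2.5)
for p in [S(-.09,.046,.012),S(.145,.046,.012)]:print((proj("wrist",p,cm)-[120,130])*2.5)
```

```text
9.375 [ 0.5863 -0.1721  0.1222] [-0.4008  1.0321  0.2139] [-0.0235 -0.1164  0.0252] 0.023672860039638272
stand 0.008367725502585346 0.033406866715817024
-10 [182.6741 247.4031]
-5 [232.4478 250.7514]
0 [284.1738 252.4741]
5 [336.6618 252.506 ]
[ 92.9301 102.3501]
[701.4042 103.697 ]
```

View pics/w5.png

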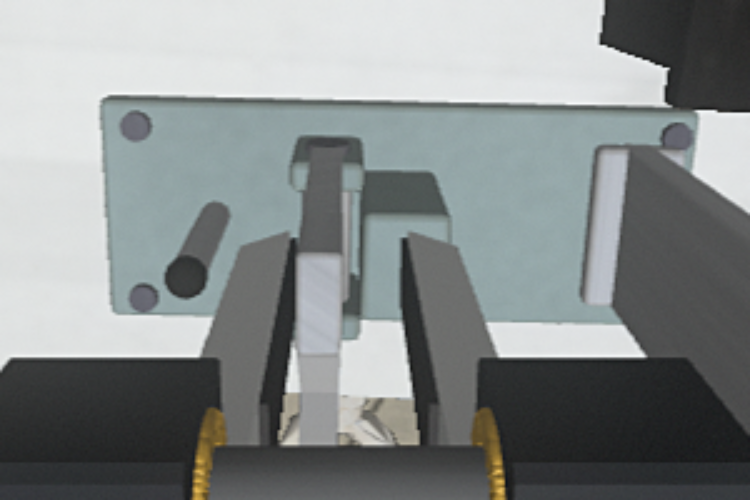

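The leg stands upright between the fingers (edge at columns 297–343) and the base shows no shift. Now I press forward and feel for the stop.

>>> servo_tool:
  targets:
    - [0, 0.3, 0, 0]
    - [0, 0.6, 0, 0]
    - [0, 0.9, 0, 0]
    - [0, 1.2, 0.0, 0]
    - [0, 1.4, 0.05, 0]
    - [0, 1.6, 0.05, 0]
    - [0, 1.8, 0.1, 0]
    - [0, 1.8, 0.1, 0]

```text
time: 10.42
tool_pos: [0.604, -0.171, 0.1213]
ee_rot: [3.141, -0.0, 1.634]
wrist_force: [-0.9, -0.5, 0.3]
width: 0.0238
finger_force: 0.0
```

>>> servo_tool:
  targets:
    - [0, 0.1, 0, 0]
    - [0, 0.2, 0, 0]
    - [0, 0.3, 0, 0]
    - [0, 0.3, 0, 0]

```text
time: 10.92
tool_pos: [0.6069, -0.1709, 0.1213]
ee_rot: [3.141, 0.0, 1.634]
wrist_force: [-0.2, 1.0, -0.6]
width: 0.0239
finger_force: 0.1
```

>>> servo_tool:
  targets:
    - [0, 0.1, 0, 0]
    - [0, 0.2, 0, 0]
    - [0, 0.3, 0, 0]
    - [0, 0.3, 0, 0]

```text
time: 11.42
tool_pos: [0.6085, -0.1708, 0.1212]
ee_rot: [-3.139, -0.0, 1.634]
wrist_force: [-5.1, -0.6, 1.9]
width: 0.0239
finger_force: 2.8
```

>>> servo_tool:
  targets:
    - [0, 0.05, 0, 0]
    - [0, 0.05, 0, 0]
    - [0, 0.05, 0, 0]

```text
time: 11.8
tool_pos: [0.6085, -0.1708, 0.1212]
ee_rot: [-3.138, -0.0, 1.633]
wrist_force: [-6.0, 0.5, 1.9]
width: 0.0242
finger_force: 3.3
```

>>> servo_tool:
  targets:
    - [0, -0.3, 0, 0]
    - [0, -0.6, 0, 0]
    - [0, -0.6, -1.0, 0]
    - [0, -0.6, -2.5, 0]
    - [0, -0.6, -5, 0]
    - [0, -0.6, -9, 0]
    - [0, -0.6, -13, 0]
    - [0, -0.6, -15, 0]

```text
time: 12.8
tool_pos: [0.6054, -0.1713, 0.2764]
ee_rot: [3.135, 0.003, 1.634]
wrist_force: [-0.0, -0.8, 0.2]
width: 0.0241
finger_force: 0.0
```

The stop is firm: an extra 0.5 mm of command gave no motion and 6 N. The leg is home and released. Now over to the spindle.

>>> servo_tool:
  targets:
    - [2.4, -2.1, 0, 10.4]
    - [4.8, -4.2, 0, 20.8]
    - [7.2, -6.4, 0, 31.2]
    - [9.6, -8.5, 0, 41.6]
    - [12, -10.6, 0, 52]
    - [14.4, -12.7, 0, 62.4]
    - [16.8, -14.8, 0, 72.6]
    - [18.9, -16.9, 0, 82.8]
  claw: 92

```text
time: 13.8
tool_pos: [0.4233, 0.0077, 0.273]
ee_rot: [3.141, -0.003, 0.183]
wrist_force: [-0.0, 0.1, -0.1]
width: 0.0601
finger_force: 0.0
```

>>> servo_tool:
  targets:
    - [0, 0, 0, 0]
    - [0, 0, 4, 0]
    - [0, 0, 8, 0]
    - [0, 0, 12, 0]
    - [0, 0, 12, 0]
    - [0, 0, 12, 0]

```text
time: 14.55
tool_pos: [0.4251, 0.0064, 0.1533]
ee_rot: [3.14, -0.003, 0.189]
wrist_force: [-0.6, -0.3, 0.1]
width: 0.0604
finger_force: 0.0
```

Run:
```python
from h import *
import pickle
o=get_obs();c=camera_model("wrist");im=snapshot("wrist")
pickle.dump((c,im),open("w6.pkl","wb"))
t=o["tool_pos"];print(o["time"],t,o["ee_rot"],o["joint_positions"],o["width"])
g=cv2.cvtColor(im,cv2.COLOR_BGR2GRAY)
pr=proj("wrist",[.4245,.0068,.026],c);print(pr)
m=((g<110)&(g>20)).astype(np.uint8)
n,l,st,ce=cv2.connectedComponentsWithStats(m)
for i in range(1,n):
    if st[i,4]>300: print(st[i],ce[i])
cv2.imwrite("pics/w6.png",cv2.resize(im,(800,600)))
```

```text
14.55 [0.4251 0.0064 0.1533] [ 3.1405 -0.0029  0.1893] [-0.1183 -0.1917  1.69   -0.0002  1.6401  1.2632] 0.06035997768203003
[258.5223 180.7783]
[ 27   0  43 134 844] [36.9064 78.1896]
[  83    0   57  144 4814] [104.0476  67.7482]
[ 131    0   40  143 1247] [144.5365  60.1628]
[ 290    0   45  117 1318] [311.4681  50.9469]
[ 327    0   45  121 1903] [348.0652  59.0242]
[360   0  73 132 784] [397.8316  83.7564]
[428   0  47 149 833] [451.2629  69.7887]
[ 467   10   45   65 1495] [492.0736  47.3753]
[ 245   87   24  149 1129] [255.3038 176.7626]
[482 106  30  14 369] [497.4797 112.0217]
[    0   223   512   161 52860] [253.8873 320.388 ]
```

View pics/w6.png

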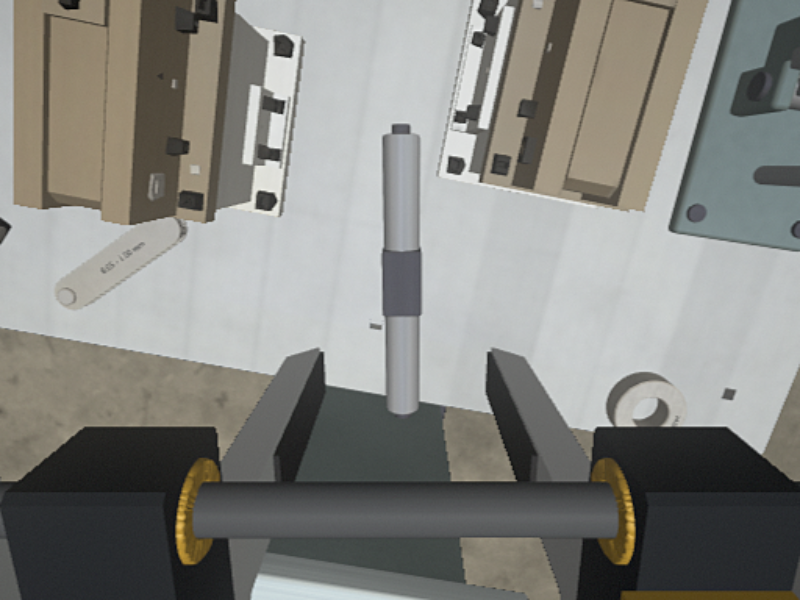

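The view confirms the alignment: the block is centred at (402,283) and the spindle is vertical in the image. I check clearance to the stations before descending.

Run:
```python
from h import *
import pickle
c,_=pickle.load(open("w6.pkl","rb"))
y=.1893;ex=np.array([np.cos(y),np.sin(y)]);ey=np.array([np.sin(y),-np.cos(y)]);T=np.array([.4251,.0064])
for n,u,v in [("block",402,283),("Lbeam",130,222),("Lside",210,221),("Lbase",281,216),("Rbeam",640,210),("Rbase",440,178),("Rtop-left",475,60),("feelerR",186,230),("ringL",608,405)]:
  for z in ((.026,) if n=="block" else (.01,.08,.12)):
    p=ray("wrist",u*.64,v*.64,z,c)[:2]-T;print(n,z,"tool",p@ex,p@ey)
```

```text
block 0.026 tool -0.0008730666059212147 -0.001780371421337033
Lbeam 0.01 tool 0.0372250594428768 -0.18325664979154535
Lbeam 0.08 tool 0.044794731134723 -0.14641547704883515
Lbeam 0.12 tool 0.04912025781577799 -0.12536337833871505
Lside 0.01 tool 0.037887400705568855 -0.12984879780484448
Lside 0.08 tool 0.04532360097903096 -0.1037700856833226
Lside 0.12 tool 0.04957285827815218 -0.08886796447102442
Lbase 0.01 tool 0.04119348884784181 -0.08230788008350222
Lbase 0.08 tool 0.04796346417276545 -0.06580935581522916
Lbase 0.12 tool 0.05183202150129323 -0.05638162766193028
Rbeam 0.01 tool 0.045144048915434346 0.15627850698160595
Rbeam 0.08 tool 0.051117928805370465 0.12469839674161924
Rbeam 0.12 tool 0.0545315744567625 0.10665261946162684
Rbase 0.01 tool 0.06581377327843374 0.023075785385428118
Rbase 0.08 tool 0.06762240243776578 0.018337965042645225
Rbase 0.12 tool 0.06865590481452695 0.015630639132483578
Rtop-left 0.01 tool 0.1368324588555321 0.04347238780282614
Rtop-left 0.08 tool 0.12432978773859754 0.03462435478236536
Rtop-left 0.12 tool 0.11718540424320642 0.02956833591353066
feelerR 0.01 tool 0.031895890506453944 -0.14649480549352692
feelerR 0.08 tool 0.04053946741426338 -0.11706168019893727
feelerR 0.12 tool 0.045478654218725906 -0.10024275145917179
ringL 0.01 tool -0.09638084112182761 0.1492928045089637
ringL 0.08 tool -0.061887633094086486 0.1191204151372844
ringL 0.12 tool -0.04217722850680592 0.10187904978203906
```

>>> servo_tool:
  targets:
    - [-0.1, -0.15, 4, 0]
    - [-0.1, -0.15, 8, 0]
    - [-0.1, -0.15, 12, 0]
    - [-0.1, -0.15, 14.5, 0]
    - [-0.1, -0.15, 16, 0]
    - [-0.1, -0.15, 16.8, 0]
    - [-0.1, -0.15, 17.2, 0]
    - [-0.1, -0.15, 17.2, 0]

```text
time: 15.6
tool_pos: [0.423, 0.0081, -0.0201]
ee_rot: [3.141, -0.001, 0.189]
wrist_force: [0.6, -0.1, -1.0]
width: 0.0603
finger_force: 0.0
```

>>> servo_tool:
  targets:
    - [0, 0, 0, 0]
    - [0, 0, 0, 0]
    - [0, 0, 0, 0]
    - [0, 0, 0, 0]
    - [0, 0, 0, 0]
    - [0, 0, 0, 0]
  claw: 255

```text
time: 16.35
tool_pos: [0.4224, 0.0082, -0.0206]
ee_rot: [3.142, -0.0, 0.189]
wrist_force: [-0.8, 0.5, 0.8]
width: 0.0257
finger_force: 30.0
```

>>> servo_tool:
  targets:
    - [0, 0, -0.5, 0]
    - [0, 0, -1.5, 0]
    - [0, 0, -3, 0]
    - [0, 0, -4, 0]
    - [0, 0, -4, 0]

```text
time: 16.98
tool_pos: [0.4237, 0.008, 0.0208]
ee_rot: [3.141, -0.003, 0.189]
wrist_force: [-0.6, 0.1, -6.5]
width: 0.0257
finger_force: 30.0
```

Run:
```python
from h import *
import pickle
c,im=pickle.load(open("w1.pkl","rb"));h=cv2.cvtColor(im,cv2.COLOR_BGR2HSV).astype(int)
m=(h[...,0]>75)&(h[...,0]<105)&(h[...,1]>35)&(h[...,2]>60)
m[:140]=0;m[215:]=0;m[:,:235]=0;m[:,400:]=0
def fit(m,c,cols):
    P=[]
    for u in cols:
        r=np.where(m[:,u])[0]
        if len(r): P.append(ray("wrist",u,r[0]-.5,.012,c)[:2])
    P=np.array(P);k=np.polyfit(P[:,0],P[:,1],1);return np.degrees(np.arctan(k[0])),np.polyval(k,.58),np.std(P[:,1]-np.polyval(k,P[:,0]))
print(fit(m,c,range(250,385)))
r=np.where(m[155:200].sum(0)>5)[0];print(r.min(),r.max())
for u in(r.min(),r.max()+1):print(ray("wrist",u,165,.012,c))
c6,_=pickle.load(open("w6.pkl","rb"));print("w6 corner",ray("wrist",668*.64,232*.64,.012,c6))
# rest horn midpoint from w1 at face edges (front x=114, back x=126)
for a,b in [((661,284),(650,366)),]:
    print((ray("wrist",a[0]*.64,a[1]*.64,.162,c)+ray("wrist",b[0]*.64,b[1]*.64,.162,c))/2)
```

```text
(np.float64(-10.412914326169492), np.float64(-0.22894327126007982), np.float64(0.0))<stdin>:11: RankWarning: Polyfit may be poorly conditioned
Traceback (most recent call last):
ValueError: zero-size array to reduction operation minimum which has no identity
```

Run:
```python
from h import *
import pickle
c,im=pickle.load(open("w1.pkl","rb"));g=cv2.cvtColor(im,cv2.COLOR_BGR2GRAY).astype(float)
print(im[160,300],im[140,300],g[135:170:2,300])
P=[]
for u in range(250,384,2):
    col=np.diff(g[140:165,u]);P.append(ray("wrist",u,140+np.argmin(col)+.5,.012,c)[:2])
P=np.array(P)
for _ in range(3):
    k=np.polyfit(P[:,0],P[:,1],1);r=P[:,1]-np.polyval(k,P[:,0]);P=P[abs(r)<max(.002,2*r.std())]
print("top edge yaw",np.degrees(np.arctan(k[0])),"y@.58",np.polyval(k,.58),r.std(),len(P))
L=[240-10+np.argmin(np.diff(g[v,230:262]))-0 for v in range(158,162)];R=[380+np.argmax(np.diff(g[v,380:400])) for v in range(158,166)];print(L,R)
for u in(np.median(L)+.5,np.median(R)+.5):print(ray("wrist",u,161,.012,c))
c6,_=pickle.load(open("w6.pkl","rb"));print("w6 corner",ray("wrist",668*.64,232*.64,.012,c6))
print("model corners",S(-.09,.046,.012),S(.145,.046,.012))
```

```text
[103  98  98] [220 220 217] [220. 219. 219. 221. 222. 221. 222. 208. 126. 148. 149. 143.  80.  99.
 126. 150. 150. 136.]
top edge yaw 2.4471054354359385 y@.58 -0.1588480313297232 0.0004136923129452747 66
[np.int64(241), np.int64(241), np.int64(241), np.int64(241)] [np.int64(390), np.int64(390), np.int64(390), np.int64(390), np.int64(390), np.int64(390), np.int64(390), np.int64(389)]
[ 0.4903 -0.1828  0.012 ]
[ 0.7225 -0.1684  0.012 ]
w6 corner [ 0.4884 -0.1604  0.012 ]
model corners [ 0.4874 -0.1656  0.012 ] [ 0.7219 -0.1512  0.012 ]
```

>>> servo_tool:
  targets:
    - [0, 0, -3, 0]
    - [0, 0, -7, 0]
    - [0, 0, -11, 0]
    - [0, 0, -15, 0]
    - [0, 0, -18, 0]
    - [0, 0, -19.5, 0]

```text
time: 17.73
tool_pos: [0.4229, 0.0081, 0.2158]
ee_rot: [3.141, -0.002, 0.189]
wrist_force: [-0.3, -0.3, -6.8]
width: 0.0258
finger_force: 30.0
```

>>> servo_tool:
  targets:
    - [1.5, 2, 0, 1]
    - [4, 5.4, 0, 2]
    - [6.7, 9, 0, 3]
    - [9.4, 12.6, 0, 4]
    - [12.1, 16.2, 0, 5]
    - [14.8, 19.8, 0, 6]
    - [17, 22.9, 0, 7]
    - [18.4, 24.8, 0, 8]

```text
time: 18.73
tool_pos: [0.65, -0.2022, 0.2108]
ee_rot: [-3.14, 0.004, 0.047]
wrist_force: [-0.1, 0.3, -5.8]
width: 0.0262
finger_force: 30.0
```

>>> servo_tool:
  targets:
    - [0, 0, 0, 0]
    - [0, 0, 0, 0]
    - [0, 0, 0, 0]

```text
time: 19.1
tool_pos: [0.6491, -0.2, 0.2143]
ee_rot: [-3.141, 0.0, 0.05]
wrist_force: [-0.1, -0.5, -5.4]
width: 0.0256
finger_force: 30.0
```

Run:
```python
from h import *
import pickle
o=get_obs();c=camera_model("wrist");im=snapshot("wrist");pickle.dump((c,im),open("w7.pkl","wb"))
t=o["tool_pos"];print(o["time"],t,o["ee_rot"],o["wrist_force"])
g=cv2.cvtColor(im,cv2.COLOR_BGR2GRAY)
O=np.array([.5795,-.205])
for n,p in [("rest hornL",S(.114,.033,.162,O)),("hornR",S(.114,-.033,.162,O)),("apex",S(.12,0,.141,O)),("corner",S(.145,.046,.012,O)),("corner2",S(.145,-.046,.012,O)),("spindle far end",t+[.095,.0046,.0336])]: print(n,proj("wrist",p,c))
s=cv2.resize(g,(128,96),interpolation=cv2.INTER_AREA)//26
for r in s[0:70]: print("".join("0123456789"[min(9,x)] for x in r))
```

```text
19.1 [ 0.6491 -0.2     0.2143] [-3.1413  0.0004  0.05  ] [-0.1424 -0.4906 -5.4497]
rest hornL [216.8234 145.999 ]
hornR [302.3396 145.0641]
apex [259.453  135.1734]
corner [220.305  104.2848]
corner2 [297.9391 103.4078]
spindle far end [259.778  61.242]
32110111000001111111111111111001102111111111244444444444444444447988888888888888888888876666666666666555555555555555555555555555
22110111000000111111111111111001101111211111156666666655554444447988888888888888888888876666666666665565555555555555555555555555
11110111000001111111111111111001101112221111146666666666766666667988888888777888888888876666666666666666666555555555555555555555
11110111000001111111111111111001101112221111124445555666644443444988888865664588888888876666666566666666666555555555655555555555
00001111010001111111111111111001101111211111112222333333358873476988888778888658888888866666665666666666666665555656655555555555
11111110000001111111111111111101101111111111112256665543369994699988888788888857898888866666566666666666666665555666665555555555
111100000000011244433221111111011011111111111122666777624799998449888878
[... 7483 characters left out ...]
5555558855666666666666666655555555555555555555555555333
77423796875688888886888654566643333666445862797899655555412444434444443114555557755556666666666666655555555555555555555555554333
78555796875588888887888754556643343666445864797899555555312444434444433114555556765556666666666666555555555555555555555555554333
68555697775578888888888844656653343666445876237897555555212344433444433113555555666666666666666555555555555555555555655555553333
59555434767557888888888745666632222333222333223443355555212344433344443212554542333333332333333332235555555555555555555555553333
58642236758655688888877756666311111111111122222222245554113344433344444312545531111111111111111111113555555555555555555555553333
```

Run:
```python
from h import *
import pickle
c,im=pickle.load(open("w7.pkl","rb"));g=cv2.cvtColor(im,cv2.COLOR_BGR2GRAY).astype(int)
for v in (108,114,120,126,130,134,138,142,146,150,156,162):
    r=g[v];L=[u for u in range(205,258) if abs(r[u+1]-r[u-1])>30];R=[u for u in range(262,320) if abs(r[u+1]-r[u-1])>30];print(v,L,R)
```

```text
108 [205, 206, 207, 224, 225, 226, 228, 229] [281, 283, 289, 290, 295, 296, 300, 301]
114 [205, 206, 207, 224, 225, 227, 228] [280, 281, 282, 283, 289, 290, 291, 297, 298, 300, 301]
120 [205, 206, 207, 224, 225, 226, 234, 235] [280, 281, 283, 300, 301]
126 [205, 206, 207, 224, 225] [280, 281, 282, 299, 300, 301]
130 [205, 206, 207, 221, 222, 234, 235, 236, 237] [280, 305, 307]
134 [205, 206, 207, 221, 222, 235, 236, 237] [280, 281, 287, 306, 307]
138 [222, 235, 236] [280, 282, 287, 306]
142 [222, 223, 235, 236] [280, 282, 287, 306]
146 [224, 225, 235, 236] [280, 282, 299, 300]
150 [224, 225, 235, 236] [280, 282, 299, 300]
156 [225, 226, 227, 235, 236] [280, 282, 299, 300]
162 [225, 226, 227, 235, 236] [280, 282, 298, 299]
```

Run:
```python
from h import *
import pickle
c,im=pickle.load(open("w7.pkl","rb"));g=cv2.cvtColor(im,cv2.COLOR_BGR2GRAY).astype(int)
for nm,lo,hi,s in(("L",214,232,-1),("R",293,304,1)):
    P=[];U=[]
    for v in list(range(106,128))+list(range(147,205)):
        d=np.diff(g[v,lo:hi])*s;i=int(np.argmax(d))
        if d[i]>12: U.append((v,lo+i));P.append(ray("wrist",lo+i+.5,v,.012,c)[:2])
    P=np.array(P)
    for _ in range(4):
        k=np.polyfit(P[:,0],P[:,1],1);r=P[:,1]-np.polyval(k,P[:,0]);P=P[abs(r)<max(.0012,2*r.std())]
    print(nm,U[::8],"yaw",np.degrees(np.arctan(k[0])),"y@.652",np.polyval(k,.652),len(P),P[:,0].min(),P[:,0].max())
h=[ray("wrist",u,136,.162,c) for u in(222,307)];print("horns",h,(h[0]+h[1])/2)
s=[ray("wrist",u,v,.248,c) for u,v in((258,80),(258,180))];print("spindle",s)
```

```text
L [(106, 224), (114, 224), (122, 224), (149, 224), (157, 225), (165, 225), (173, 225), (181, 225), (189, 225), (197, 225)] yaw 2.114207194700296 y@.652 -0.15770022271563414 80 0.5981908016879816 0.7197035503710204
R [(106, 300), (114, 300), (122, 300), (149, 299), (157, 298), (165, 298), (173, 298), (181, 297), (189, 297), (197, 297)] yaw 2.328313453027094 y@.652 -0.24870360374727013 79 0.6027583555601966 0.724227804718584
horns [array([ 0.6991, -0.1689,  0.162 ]), array([ 0.7024, -0.234 ,  0.162 ])] [ 0.7007 -0.2014  0.162 ]
spindle [array([ 0.7355, -0.195 ,  0.248 ]), array([ 0.6856, -0.1975,  0.248 ])]
```

The stand's centreline is y = -0.2032 at x = 0.652, with a yaw of 2.3°. I correct by +2 mm, +4 mm and 0.5°, then lower.

>>> servo_tool:
  targets:
    - [0.1, 0.2, 0, 0.3]
    - [0.2, 0.4, 0, 0.5]
    - [0.2, 0.4, 2, 0.5]
    - [0.2, 0.4, 4, 0.5]
    - [0.2, 0.4, 6, 0.5]
    - [0.2, 0.4, 7.5, 0.5]
    - [0.2, 0.4, 8.2, 0.5]
    - [0.2, 0.4, 8.2, 0.5]

```text
time: 20.15
tool_pos: [0.6517, -0.2048, 0.1319]
ee_rot: [-3.141, 0.001, 0.04]
wrist_force: [-0.4, 0.1, -6.0]
width: 0.0258
finger_force: 30.0
```

>>> servo_tool:
  targets:
    - [0, 0, 0.1, 0]
    - [0, 0, 0.2, 0]
    - [0, 0, 0.3, 0]
    - [0, 0, 0.3, 0]

```text
time: 20.65
tool_pos: [0.6518, -0.2048, 0.1293]
ee_rot: [3.141, -0.0, 0.04]
wrist_force: [0.2, -0.3, -6.3]
width: 0.0258
finger_force: 30.0
```

>>> servo_tool:
  targets:
    - [0, 0, 0.1, 0]
    - [0, 0, 0.2, 0]
    - [0, 0, 0.2, 0]

```text
time: 21.02
tool_pos: [0.6518, -0.2047, 0.1271]
ee_rot: [-3.141, 0.0, 0.04]
wrist_force: [-1.2, -0.1, -5.6]
width: 0.0257
finger_force: 30.0
```

>>> servo_tool:
  targets:
    - [0, 0, 0.1, 0]
    - [0, 0, 0.1, 0]
    - [0, 0, 0.2, 0]
    - [0, 0, 0.2, 0]

```text
time: 21.52
tool_pos: [0.6521, -0.2045, 0.1262]
ee_rot: [3.142, -0.001, 0.041]
wrist_force: [0.0, 2.0, -1.4]
width: 0.0253
finger_force: 30.0
```

>>> servo_tool:
  targets:
    - [0, 0, 0.1, 0]
    - [0, 0, 0.1, 0]
    - [0, 0, 0.1, 0]

```text
time: 21.9
tool_pos: [0.6522, -0.2045, 0.1259]
ee_rot: [3.141, -0.002, 0.041]
wrist_force: [-1.5, 3.9, 5.0]
width: 0.0258
finger_force: 30.0
```

Contact came about 1.5 mm early with a +y side force, so it is touching one flank. I ease it 1.5 mm to +y.

>>> servo_tool:
  targets:
    - [0, 0, -0.2, 0]
    - [0, -0.15, -0.2, 0]
    - [0, -0.15, -0.1, 0]
    - [0, -0.15, 0, 0]
    - [0, -0.15, 0, 0]

```text
time: 22.52
tool_pos: [0.652, -0.2035, 0.125]
ee_rot: [3.141, -0.001, 0.04]
wrist_force: [-0.5, 1.3, 3.4]
width: 0.026
finger_force: 30.0
```

>>> servo_tool:
  targets:
    - [0, 0, 0.05, 0]
    - [0, 0, 0.1, 0]
    - [0, 0, 0.1, 0]

```text
time: 22.9
tool_pos: [0.652, -0.2035, 0.1249]
ee_rot: [3.141, -0.001, 0.04]
wrist_force: [-1.9, 2.3, 6.5]
width: 0.0254
finger_force: 30.0
```

>>> servo_tool:
  targets:
    - [0, -0.08, -0.1, 0]
    - [0, -0.08, -0.1, 0]
    - [0, -0.08, -0.1, 0]

```text
time: 23.28
tool_pos: [0.652, -0.2035, 0.125]
ee_rot: [3.14, -0.001, 0.04]
wrist_force: [-0.9, -0.3, 4.6]
width: 0.0257
finger_force: 30.0
```

>>> servo_tool:
  targets:
    - [0, 0, 0, 0]
    - [0, 0, 0, 0]
    - [0, 0, 0, 0]
    - [0, 0, 0, 0]
    - [0, 0, 0, 0]
  claw: 110

```text
time: 23.9
tool_pos: [0.6518, -0.2025, 0.1242]
ee_rot: [3.142, 0.0, 0.04]
wrist_force: [1.1, 0.6, -0.4]
width: 0.0533
finger_force: 0.0
```

>>> servo_tool:
  targets:
    - [0, 0, -0.5, 0]
    - [0, 0, -1.5, 0]
    - [0, 0, -3, 0]
    - [0, 0, -5, 0]
    - [0, 0, -7, 0]
    - [0, 0, -9, 0]
    - [0, 0, -9, 0]
    - [0, 0, -9, 0]

```text
time: 24.9
tool_pos: [0.6517, -0.2025, 0.2141]
ee_rot: [3.142, 0.0, 0.04]
wrist_force: [0.5, -0.7, -0.5]
width: 0.0532
finger_force: 0.0
```

Run:
```python
from h import *
import pickle
o=get_obs();c=camera_model("wrist");im=snapshot("wrist");pickle.dump((c,im),open("w8.pkl","wb"))
print(o["time"],o["tool_pos"],o["wrist_force"])
g=cv2.cvtColor(im,cv2.COLOR_BGR2GRAY)
s=cv2.resize(g[50:250,170:350],(120,67),interpolation=cv2.INTER_AREA)//26
for r in s: print("".join(str(min(9,x)) for x in r))
O=np.array([.580,-.206])
for n,p in [("block near",[.6312,-.2037,.171]),("block far",[.6752,-.202,.171]),("far end top",[.7477,-.199,.158]),("near end",[.5578,-.2067,.158]),("leg land L",leg(.125,.005,.033,14)),("leg land R",leg(.125,.005,-.033,14)),("rest",S(.12,.033,.162)),("rest",S(.12,-.033,.162))]: print(n,proj("wrist",p,c),((proj("wrist",p,c)-[170,50])*[2/3,1/3]))
```

```text
24.9 [ 0.6517 -0.2025  0.2141] [ 0.5034 -0.6713 -0.5029]
111111111128988888889999999998899999999999999999999999999888888888888888558888889998888887888788999888888998888889766666
111111111128988888889999999998899999999999999999999999999888888888888888875568898888888898767899999988888999988889645666
111111111128989899999899999998889999999999999999999999999888888888888888889865556666666667899999999999999899988888644466
111111111128988899999999999998899999999999999999999999998888888888888888888899988877888899999999999999999999988898565444
111111111115999888999999999999899999999999999999999999999888888888888888888888888888888899999999999999999999889898666654
111111111115988888999999999999999999999999999999999999988877777888888888888888888888888899999999999999999999999998666666
111111111115988888999999999999999999999999999999999999943444444435988888888888888888888899999999999999999999999987666666
111111111114999899999999999998899999999999999999999999943444444435988888898888889888888899999999999999999999998986666666
111111111111237998899999999999899999999999999999999887755556666556888888889
[... 6741 characters left out ...]
33334655444456677777777777766544456533333333333333222222245555555555555566666666
333599755555555555555422222223333333333333333344555456677777777777766555444333333333333333222222224555555555555545666666
555797455555555555554222222225777777777777777777777456677777777777766566666666777777777777222222223455555555555555666666
block near [259.7582 228.4972] [59.8388 59.4991]
block far [259.9033 174.2418] [59.9355 41.4139]
far end top [259.8436  74.806 ] [59.8957  8.2687]
near end [259.7015 300.5075] [59.801  83.5025]
leg land L [219.8722 242.5647] [33.2481 64.1882]
leg land R [298.4229 241.0617] [85.6152 63.6872]
rest [213.9323 141.2067] [29.2882 30.4022]
rest [299.8509 139.4294] [86.5673 29.8098]
```

The unviewed image data shows the spindle seated and centred. The block is at rows 42–59, the rest at rows 27–32 and the leg from row 60, all symmetric about column 60. I rise a little and hand in.

>>> servo_tool:
  targets:
    - [0, 0, -2, 0]
    - [0, 0, -4, 0]
    - [0, 0, -4, 0]
    - [0, 0, -4, 0]
    - [0, 0, -4, 0]

```text
time: 25.58
tool_pos: [0.6512, -0.2023, 0.2524]
ee_rot: [-3.14, 0.003, 0.04]
wrist_force: [0.6, -1.2, -0.6]
width: 0.0533
finger_force: 0.0
```

Run:
```python
from bench import *
print(get_obs()["time"],close_job())
```

```text
the job is handed in; nothing more can be done
25.575 None
```

The leg is home on its stop and standing by itself, the spindle lies in both notches with its square middle about midway, and the job was handed in at 25.6 s with the gripper clear; the hand-in gave no verdict.

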